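# Snap ring onto the swing arm's pivot stub

## Robot

A 6-joint arm with a two-finger parallel gripper is mounted at the origin on the work surface. World frame = base frame: x ahead of the robot, y to its left, z up, the work surface at z = 0. Lengths are in m, angles in degrees, forces in N, time in s.
With the tool pointing down it reaches from about 0.4 to 0.825 m from the base axis. Payload 7 kg.
Tool frame: the origin (TCP) lies on the centre line of the jaws, within the pads' length; the fingertips stand 17 mm ahead of it and the grasp point (between the pads) lies 2 mm behind it; z points along the fingers, y is the direction in which the jaws open and shut (so a half turn about z gives the same grasp; the last joint's range is limited). The gripper opens to 88 mm and grips with 3 to 60 N. Pads are 19 mm wide; open, the fingers measure 130 mm over their backs; the gripper's body (78 mm by 193 mm) begins 47 mm behind the grasp point.
Start: joints at [89.273, 20.546, 0.682, 0, -70.136, -16.507], TCP at [0.2, 0.645, 0.244] pointing down, gripper open.
Joint ranges: [-176.03, 176.03], [-82.01, 121.73], [-58.28, 71.71], [-173.87, 95.51], [-174.79, -0.11], [-173.66, 173.66]. Speed limits (degrees/s): [136.94, 136.94, 172.46, 180, 180, 180].

## Interface

Orientations are given as [roll, pitch, yaw] about the fixed x, y, z axes, in that order (R = Rz(yaw) Ry(pitch) Rx(roll)).
In Python, from plant import telemetry, vision, close_job, recognise, silhouettes, place_of gives the robot as it stands.
- The arm moves only by the shell command python3 -m handwheel 'ROWS'. ROWS is JSON, a list that holds one entry, the list of rows, each a list of 5 numbers: the shift along the tool's x, y, z in m, then the turn about the tool's z in rad, then the closure, from 0 (fully open) to 1 (shut). In form: [[[tx, ty, tz, yaw, gripper], ...]]. A call has 1 to 20 rows; each row shifts and turns the commanded pose from where the row before left it, along the tool's axes as they then stand; what a row does not reach is not made up. A row lasts 1/12 s, in which the tool goes at most 41.7 mm and 7.16 degrees, less where a joint would pass 70% of its speed; a pose out of reach is approached as far as the arm can. A call with a gripper value outside its range is refused whole. The fingers move at their own pace and stop on an object; the grip force is fixed at half the most. Time passes only in rows, so rows that do not move let the fingers close. It gives the time, the measured TCP pose, the force and the opening at its end, in the units of the state.
- telemetry.get_obs(): the state, without advancing time (a new reading comes with each control period).
- vision.snapshot(name): name is "side" or "top"; returns a dict with "color" (420x560x3 uint8, red, green, blue), "mtx" (3x3 intrinsics, pixels), "cam_to_world" (4x4, takes a point from camera to world coordinates). Camera axes: x right, y down, z forward; pixel columns grow to the right and rows downward; lengths in m; the calibration is good to about 2 mm. A picture is of the moment at which its call begins. There is no depth.
- close_job(): hands the job in, once; it reports no verdict.
Trained networks look in a picture, given as the dict that the camera call returned (one of the last four; its "shot" number tells which), for a name from the list of things; names that differ only in an ending like _2 or _b are one class to them, and where a whole thing is asked for, a point or a joint stands for the part that bears it (a point fixed in the world has none). Each returns a list of dicts, best first, with "conf" (0 to 1); they miss things now and then, are a little off and sometimes report something else, mostly with a low value. They report only what shows in the picture. A call takes as long as a camera call.
- recognise(name, picture): "xy" ([column, row] in pixels, amid what is visible of it).
- silhouettes(name, picture): "region" (420x560 bool, what is visible of it) and "xy" ([column, row] in pixels, amid what is visible of it).
- place_of(name, picture): "xy" ([column, row] in pixels: a listed point, or the origin of a listed thing).
The state is a dict: "clock": time; "joint_pos": joint angles; "qvel": joint speeds; "tau": joint torques, N m; "tool_pos": TCP position; "orientation": TCP orientation; "force": force on the tool from outside, world axes, zero at the start; "moment": the same for the moment, N m; "opening": finger opening in m.
Only numpy, scipy, OpenCV 4.12 (cv2) and the standard library are available. Lean on these libraries where they do the work, as an engineer would, in place of code of your own. Each camera call takes 0.05 s, during which the arm holds its last target.

## Task

The tubular swing arm and its thrust washer are on the pivot stub and now need their snap ring, which is already hooked on the tips of the snap-ring pliers hanging in the rest. Take the pliers out by the handles, squeeze them so that the ring spreads wide enough to clear the stub, and lower it over the end of the stub down to the groove just above the washer, pliers upright. Finish there without letting go: still gripping the pliers, ring held spread, level and in line with the groove; and do not knock the other loose parts about.

Things in the scene. Friction and masses are not known exactly. Their poses are not given: they have to be found in the camera images.
- pliers: External snap-ring pliers, steel, dark rubber-dipped handles, 0.2 kg, 165 mm long, hanging upright, tips down, a dark snap ring hooked level on the tips. Origin: midway between the tips at half the ring's thickness. z points up along the pliers, y is the line along which handles and tips open and close, x points from the tips to the ring's middle. The ring's eyes stay on the tips throughout.
- ring_center (a point): Middle of the snap ring, 22.5 mm along the pliers' x from their origin. The ring is 3 mm thick and 4 mm wide in section; its bore clears only a 29 mm shaft at rest, 32.5 mm at a squeeze of 0.05 rad, 36 mm squeezed home (outside then 44 mm). The tips are pins standing 16 mm above the ring; above them the jaws are 9 mm thick along x.
- grips (a point): Point midway between the two handles, 135 mm above the pliers' origin: take them here. The handles are bars 12 mm wide along x and 9 mm thick along y, from 90 to 162 mm above the origin. At rest they splay upwards, 56 mm over their outer faces at this point and 62 mm at their ends; squeezed home they stand parallel, 42 mm over the outer faces.
- handle_left (a joint): How far the pliers are squeezed: swing of each handle, 0 at rest to 0.11 rad against the stop (both move together, about a rivet 70 mm above the origin). Uncrossed levers: squeezing the handles spreads tips and ring. The spring pushes back with about 4 N at each handle at first, 14 N when home; let go, handles and ring spring back.
- rest: Fixed sheet-steel rest, origin under its middle, x as the pliers'. Foot 100 x 100 x 6 mm; upright 62 mm wide at x = -36 mm; two prongs along x, tops 126 mm high, inner sides 39 mm apart, ending at x = 8 mm. The pliers' shoulders hang on the prongs, the ring hangs free below them, 40 mm above the table. Lifted straight up 100 mm all comes clear, best with the handles squeezed only a little.
- groove (a point): Middle of the snap-ring groove on the axis of the pivot stub, 101 mm above the table. The stub is a plain upright steel shaft of 32 mm diameter; its chamfered end is 11 mm above this point. The groove is 4.5 mm high, 28 mm in diameter at its root; its lower edge is flush with the top of the thrust washer (54 mm diameter), so a ring lying on the washer is level with the groove.
- pivot: Fixed pivot post that carries the swing arm, origin at the middle of its underside on the table: a round foot of 110 mm diameter, a grey column, the 60 mm hub of the arm from 62 to 96 mm height, then the washer, the groove and the stub's end.
- swing_arm (a joint): Angle of the grey tubular swing arm about the post in rad, 0 = along the post's x, positive to its y. The tube is 34 mm thick, reaches 240 mm from the axis and tops out 96 mm above the table; the screw at its end reaches 116 mm. It turns stiffly and may stay where it is.
- ratchet: Bystander: flat black latch ratchet, 13 mm high, origin under its pivot boss.
- door_pull: Bystander: chromed door pull, a bow 138 mm long along its x, 36 mm high, origin under its middle.
- roller: Bystander: waisted nylon roller, 32 mm diameter, 26 mm high, origin under its middle.
- pin_gauge: Bystander: brass pin gauge standing on its 28 mm disc, 48 mm high, origin under its middle.
- trim_cap: Bystander: low domed plastic trim cap, 42 mm diameter, 14 mm high, origin under its middle.
- washer: Bystander: spare steel washer lying flat, 54 mm diameter, 4 mm thick, origin under its middle.
- bush: Bystander: plain dark steel bush standing on end, 42 mm diameter, 34 mm high, origin under its middle.

How it is judged:
By the outcome, as a careful person would: the job done as asked, in the order asked, and still so for the second after the job is handed in, while the arm keeps its last pose, push and grip.
It also fails if it takes over 38 s, if anything falls off the work surface, if the arm or the gripper's body presses on something with over 40 N, if the wrist force passes 120 N, or if a joint passes its speed limit or range.

## Working session

There is one attempt and no reset: what is moved stays moved. The work goes in short steps, Python scripts to look and compute and a shell command to move; the robot and the scene stay as the last step left them, time stands still between calls to the robot, and variables do not carry over. Pictures are saved under pics/ and viewed, and the job is handed in when it is done.

```bash
ls; mkdir -p pics
cat > h.py <<'E'
import numpy as np, cv2
from plant import telemetry, vision, recognise, silhouettes, place_of
def snap(n,f=None):
    s=vision.snapshot(n)
    if f: cv2.imwrite('pics/'+f, s['color'][:,:,::-1])
    return s
def ray(s,xy):
    K=np.array(s['mtx']);T=np.array(s['cam_to_world'])
    d=T[:3,:3]@np.linalg.solve(K,[xy[0],xy[1],1.]);return T[:3,3],d/np.linalg.norm(d)
def atz(s,xy,z):
    o,d=ray(s,xy);return o+d*(z-o[2])/d[2]
def proj(s,p):
    K=np.array(s['mtx']);T=np.linalg.inv(np.array(s['cam_to_world']))
    c=T[:3,:3]@np.array(p)+T[:3,3];c=K@c;return c[:2]/c[2]
def tri(s1,a,s2,b):
    o1,d1=ray(s1,a);o2,d2=ray(s2,b)
    A=np.stack([d1,-d2],1);t=np.linalg.lstsq(A,o2-o1,rcond=None)[0]
    p=o1+d1*t[0];q=o2+d2*t[1];return (p+q)/2,np.linalg.norm(p-q)
E
python3 - <<'E'
from h import *
a=snap('side','s0.png');b=snap('top','t0.png')
print(telemetry.get_obs())
for s in (a,b):
    print(np.round(s['cam_to_world'],3).tolist(),np.round(s['mtx'],1).tolist())
for n in ['pliers','ring_center','grips','rest','groove','pivot','handle_left','swing_arm']:
    r=[place_of(n,s)[:2] for s in (a,b)]
    print(n,[[(np.round(q['xy'],1).tolist(),round(q['conf'],2)) for q in x] for x in r])
    if r[0] and r[1]: print(tri(a,r[0][0]['xy'],b,r[1][0]['xy']))
E
```

```text
pics
{'clock': 0.1, 'joint_pos': array([ 8.92719748e+01,  2.05861732e+01,  6.40781610e-01, -1.64892990e-02,
       -7.01332837e+01, -1.65070438e+01]), 'qvel': array([-0.03317036, -0.02200006,  0.12519974,  0.15910667,  0.01030048,
        0.04707163]), 'tau': array([-1.76483110e-03, -5.84165812e+01,  2.93750918e+01,  7.01556891e+00,
        1.01480915e-02, -5.33239995e-05]), 'tool_pos': array([0.19990522, 0.64432187, 0.24274669]), 'orientation': array([ 1.79920162e+02, -7.49308238e-03, -1.72406780e+01]), 'force': array([-0.43914781,  0.12572323,  0.22381361]), 'moment': array([ 0.02160861, -0.01246259, -0.00629052]), 'opening': 0.08760099618771217}
[[0.953, -0.158, 0.258, 0.322], [-0.302, -0.459, 0.835, -0.861], [-0.014, -0.874, -0.486, 0.661], [0.0, 0.0, 0.0, 1.0]] [[509.5, 0.0, 280.0], [0.0, 509.5, 214.4], [0.0, 0.0, 1.0]]
[[-0.027, -0.989, 0.144, 0.448], [-1.0, 0.028, 0.002, 0.036], [-0.006, -0.144, -0.99, 0.941], [0.0, 0.0, 0.0, 1.0]] [[390.3, 0.0, 281.2], [0.0, 390.3, 211.6], [0.0, 0.0, 1.0]]
pliers [[([294.1, 336.2], 0.77), ([295.9, 356.0], 0.43)], [([391.5, 223.0], 0.74)]]
(ar
[... 463 characters left out ...]
], 0.69), ([292.6, 355.1], 0.61)], [([391.6, 231.9], 0.75), ([399.3, 173.9], 0.63)]]
(array([ 0.53161749, -0.2089877 ,  0.07514941]), np.float64(0.019468233940770744))
groove [[([236.5, 208.6], 0.97), ([253.3, 259.3], 0.59)], [([216.2, 231.3], 0.69)]]
(array([0.53445053, 0.18052157, 0.09034138]), np.float64(0.00339491113046645))
pivot [[([234.5, 241.4], 0.72)], [([434.4, 228.3], 0.74), ([224.2, 231.3], 0.63)]]
(array([ 0.47871083, -0.22499211,  0.25993   ]), np.float64(0.06374630197041345))Traceback (most recent call last):
  File "<stdin>", line 7, in <module>
ValueError: it knows: bush, door_pull, grips, groove, pin_gauge, pivot, pliers, ratchet, rest, ring_center, roller, trim_cap, washer
```

View pics/s0.png

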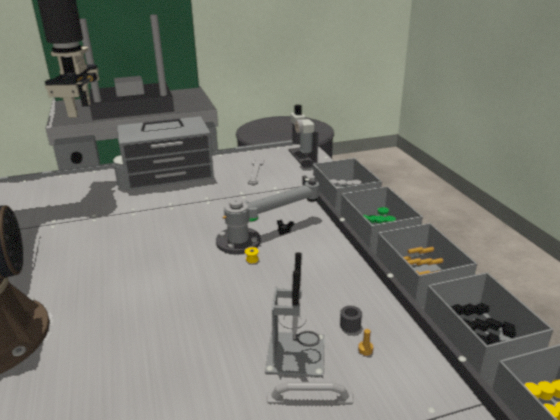

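View pics/t0.png

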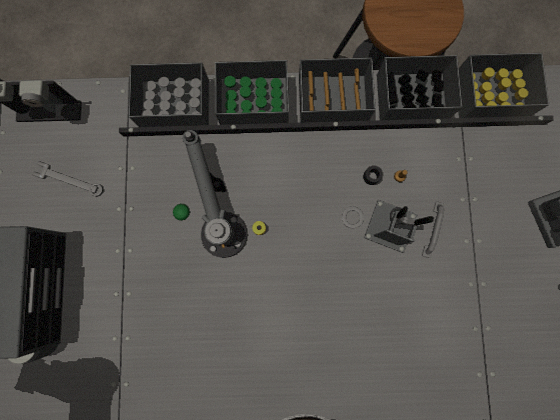

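Run:
```python
import cv2
a=cv2.imread('pics/s0.png');b=cv2.imread('pics/t0.png')
c=cv2.resize(a[245:385,250:340],None,fx=4.2,fy=4.2,interpolation=cv2.INTER_CUBIC)
d=cv2.resize(b[195:260,355:445],None,fx=4.4,fy=4.4,interpolation=cv2.INTER_CUBIC)
e=cv2.resize(b[185:270,180:265],None,fx=3.4,fy=3.4,interpolation=cv2.INTER_CUBIC)
import numpy as np
o=np.zeros((600,800,3),'u1');o[:588,:378]=c;o[:286,390:786]=d;o[300:589,390:679]=e
cv2.imwrite('pics/z0.png',o)
```

```text
(no output)
```

View pics/z0.png

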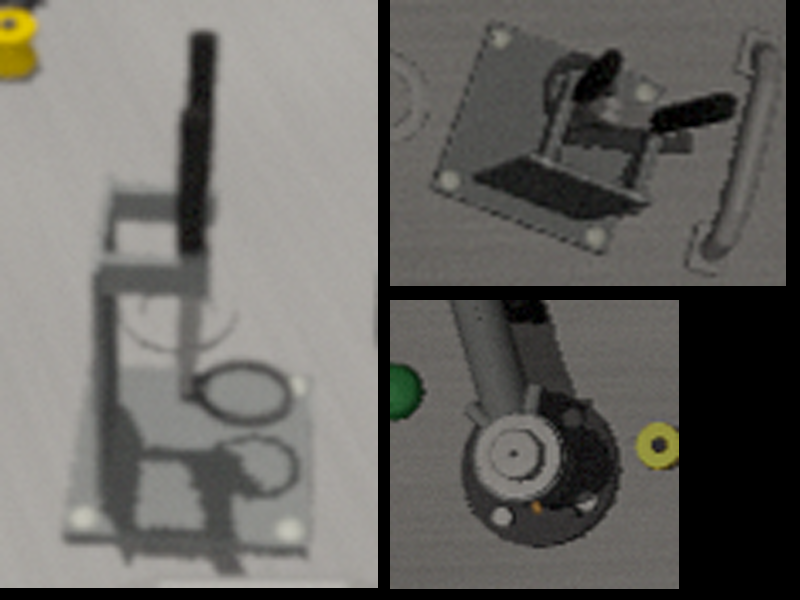

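```bash
cat > fit.py <<'E'
from h import *
from scipy.optimize import least_squares
a=snap('side');b=snap('top')
tp=lambda x,y:(355+(x-390)/4.4-.5+.11,195+y/4.4-.4)
sp=lambda x,y:(250+x/4.2-.4,245+y/4.2-.4)
ct=[tp(490,22),tp(662,82),tp(605,253),tp(432,188)]
cs=[sp(98,365),sp(312,375),sp(306,548),sp(65,538)]
for q in ct: print('top',atz(b,q,.006))
for q in cs: print('side',atz(a,q,.006))
for n in ['pliers','ring_center','grips','groove','pivot']:
    for s in(a,b):
        for q in place_of(n,s)[:2]: 
            z={'pliers':.0400,'ring_center':.040,'grips':.175,'groove':.101,'pivot':0}[n]
            print(n,np.round(q['xy'],1),round(q['conf'],2),atz(s,q['xy'],z).round(4))
print('stub top',atz(b,(180+(513-390)/3.4,185+(453-300)/3.4),.112))
print('ring side', atz(a,sp(247,392),.04),atz(a,sp(187,392),.04))
for n in ['bush','door_pull','pin_gauge','ratchet','roller','trim_cap','washer']:
    for q in place_of(n,b)[:1]: print(n,q['conf'],atz(b,q['xy'],0).round(3))
E
python3 fit.py
```

```text
top [ 0.6075152  -0.19676503  0.006     ]
top [ 0.57145037 -0.28890702  0.006     ]
top [ 0.47901204 -0.25091944  0.006     ]
top [ 0.51678092 -0.15948226  0.006     ]
side [ 0.52052292 -0.16096537  0.006     ]
side [ 0.60848503 -0.19714483  0.006     ]
side [ 0.56864858 -0.28983289  0.006     ]
side [ 0.47823783 -0.25425993  0.006     ]
pliers [294.  336.7] 0.91 [ 0.5414 -0.2217  0.04  ]
pliers [392.8 222.8] 0.58 [ 0.5461 -0.2207  0.04  ]
pliers [176.6 210. ] 0.38 [0.5904 0.2819 0.04  ]
ring_center [312.  338.5] 0.72 [ 0.5696 -0.2359  0.04  ]
ring_center [396.9 214.2] 0.78 [ 0.566  -0.2316  0.04  ]
grips [297.4 274.8] 0.86 [ 0.5456 -0.2264  0.175 ]
grips [414.4 213.9] 0.7 [ 0.5479 -0.2262  0.175 ]
groove [240.1 206.7] 0.82 [0.5423 0.1674 0.101 ]
groove [218.4 230.9] 0.77 [0.5324 0.1742 0.101 ]
pivot [232.4 242.6] 0.74 [0.5203 0.1785 0.    ]
pivot [365.8 347.1] 0.21 [ 0.6701 -0.2473  0.    ]
pivot [221.7 232.7] 0.97 [0.538  0.1829 0.    ]
stub top [0.5333988  0.17712655 0.112     ]
ring side [ 0.56420861 -0.23259144  0.04      ] [ 0.54056886 -0.22470333  0.04      ]
bush 0.82 [ 0.671 -0.193  0.   ]
door_pull 0.73 [ 0.533 -0.322  0.   ]
pin_gauge 0.62 [ 0.676 -0.257  0.   ]
ratchet 0.58 [0.648 0.191 0.   ]
roller 0.58 [0.547 0.09  0.   ]
trim_cap 0.71 [0.587 0.281 0.   ]
washer 0.66 [ 0.563 -0.285  0.   ]
```

```bash
python3 -m handwheel '[[[0,0,-0.01,0.087,0],[0.0235,0.0187,-0.002,0,0],[0.0235,0.0187,-0.002,0,0],[0.0235,0.0187,-0.002,0,0],[0.0235,0.0187,-0.002,0,0],[0.0235,0.0187,-0.002,0,0],[0.0235,0.0187,-0.002,0,0],[0.0235,0.0187,-0.002,0,0],[0.0235,0.0187,-0.002,0,0],[0.0235,0.0187,-0.002,0,0],[0.0235,0.0187,-0.002,0,0],[0.0235,0.0187,-0.002,0,0],[0.0235,0.0187,-0.002,0,0],[0.0235,0.0187,-0.002,0,0],[0.0235,0.0187,-0.002,0,0],[0.0235,0.0187,-0.002,0,0],[0.0235,0.0187,-0.002,0,0],[0.0235,0.0187,-0.002,0,0]]]'
```

```text
clock: 3.15
tool_pos: [0.4501, 0.1979, 0.288]
orientation: [-180.0, -0.0, -22.2]
force: [0.5, 0.8, 0.6]
opening: 0.0877
```

```bash
python3 -m handwheel '[[[0.0165,0.0237,0,0,0],[0.0165,0.0237,0,0,0],[0.0165,0.0237,0,0,0],[0.0165,0.0237,0,0,0],[0.0165,0.0237,0,0,0],[0.0165,0.0237,0,0,0],[0.0165,0.0237,0,0,0],[0.0165,0.0237,0,0,0],[0.0165,0.0237,0,0,0],[0.0165,0.0237,0,0,0],[0.0165,0.0237,0,0,0],[0.0165,0.0237,0,0,0],[0.0165,0.0237,0,0,0],[0.0165,0.0237,0,0,0],[0.0165,0.0237,0,0,0],[0,0,0,0,0]]]'
python3 - <<'E'
from h import *
a=snap('side','s1.png');b=snap('top','t1.png')
c=a['color'][160:380,200:360,::-1];d=b['color'][160:280,340:480,::-1]
o=np.zeros((600,800,3),'u1');o[:594,:432]=cv2.resize(c,None,fx=2.7,fy=2.7);d=cv2.resize(d,None,fx=2.5,fy=2.5);o[:300,440:790]=d;cv2.imwrite('pics/z1.png',o)
E
```

```text
clock: 4.48
tool_pos: [0.5448, -0.2272, 0.2869]
orientation: [179.9, 0.0, -22.4]
force: [1.4, 0.0, 0.2]
opening: 0.0876
```

View pics/z1.png

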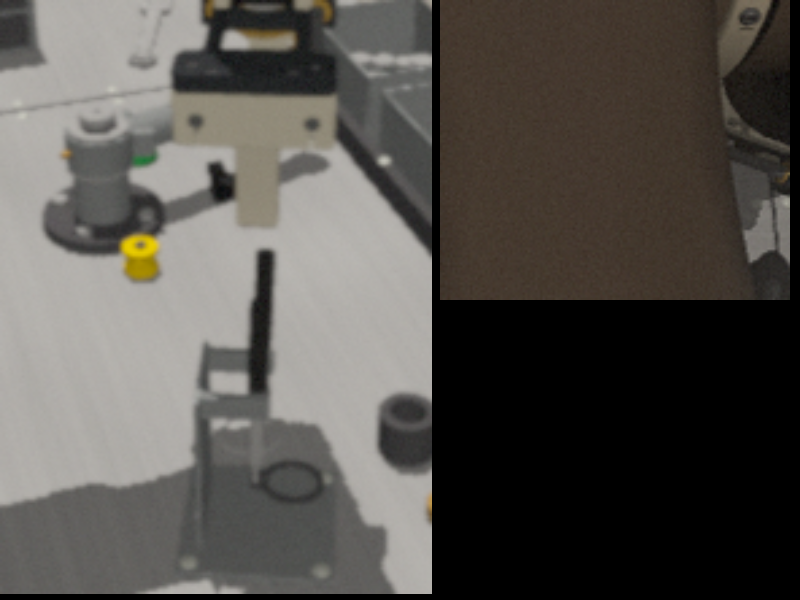

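Run:
```python
from h import *
o=telemetry.get_obs();print(o['tool_pos'],o['orientation'])
a=snap('side')
for z in (.175,):print(proj(a,[o['tool_pos'][0],o['tool_pos'][1],z]))
for n in ['grips','ring_center','pliers']:
    for q in place_of(n,a)[:2]: print(n,q)
```

```text
[ 0.54411454 -0.22441656  0.28702783] [ 1.79988572e+02  5.02298685e-02 -2.23468009e+01]
[296.10280321 274.29003598]
grips {'xy': [299.9, 273.6], 'conf': 0.88}
ring_center {'xy': [310.6, 335.8], 'conf': 0.94}
ring_center {'xy': [248.8, 215.7], 'conf': 0.59}
pliers {'xy': [292.5, 337.4], 'conf': 0.73}
```

```bash
python3 -m handwheel '[[[0,0,0.01,0,0],[0,0,0.01,0,0],[0,0,0.01,0,0],[0,0,0.01,0,0],[0,0,0.01,0,0],[0,0,0.01,0,0],[0,0,0,0,0]]]'
```

```text
clock: 5.37
tool_pos: [0.5431, -0.223, 0.2246]
orientation: [180.0, 0.2, -22.2]
force: [0.0, 0.2, 0.2]
opening: 0.0875
```

```bash
python3 -m handwheel '[[[0.0015,0,0.01,0,0],[0,0,0.01,0,0],[0,0,0.01,0,0],[0,0,0.01,0,0],[0,0,0.01,0,0],[0,0,0.003,0,0],[0,0,0,0,0],[0,0,0,0,0]]]'
python3 - <<'E'
from h import *
print(telemetry.get_obs()['tool_pos'])
a=snap('side','s2.png')
c=a['color'][220:380,230:360,::-1];cv2.imwrite('pics/z2.png',cv2.resize(c,None,fx=3.7,fy=3.7,interpolation=cv2.INTER_CUBIC))
E
```

```text
clock: 6.03
tool_pos: [0.5458, -0.224, 0.1745]
orientation: [180.0, 0.0, -22.2]
force: [-0.4, -0.1, -0.1]
opening: 0.0875
[ 0.5458194  -0.22404534  0.17454527]
```

View pics/z2.png

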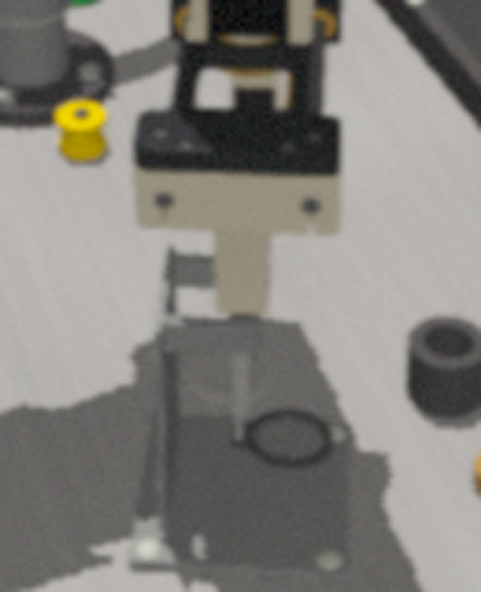

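```bash
python3 -m handwheel '[[[0,0,0,0,0.3],[0,0,0,0,0.3],[0,0,0,0,0.3],[0,0,0,0,0.36],[0,0,0,0,0.36],[0,0,0,0,0.4],[0,0,0,0,0.4],[0,0,0,0,0.4]]]'
```

```text
clock: 6.75
tool_pos: [0.5456, -0.224, 0.1744]
orientation: [180.0, 0.0, -22.2]
force: [1.0, -0.5, -1.5]
opening: 0.0533
```

```bash
python3 -m handwheel '[[[0,0,0,0,0.42],[0,0,0,0,0.42],[0,0,0,0,0.42],[0,0,-0.004,0,0.42],[0,0,-0.006,0,0.42],[0,0,-0.01,0,0.42],[0,0,-0.01,0,0.42],[0,0,0,0,0.42]]]'
python3 - <<'E'
from h import *
print(telemetry.get_obs())
a=snap('side','s3.png')
c=a['color'][220:380,230:360,::-1];cv2.imwrite('pics/z3.png',cv2.resize(c,None,fx=3.7,fy=3.7,interpolation=cv2.INTER_CUBIC))
E
```

```text
clock: 7.42
tool_pos: [0.5471, -0.2243, 0.2077]
orientation: [-180.0, -0.2, -22.2]
force: [0.3, -0.4, -1.0]
opening: 0.0509
{'clock': 7.4167, 'joint_pos': array([-3.33591561e+00,  1.40649142e+01, -1.33897914e+01,  5.48826350e-02,
       -6.22996933e+01,  7.11201693e+01]), 'qvel': array([ 0.0272163 ,  0.83610117, -1.75695722, -0.60256   ,  2.3510124 ,
       -0.02697337]), 'tau': array([-1.80003955e-02, -4.69221854e+01,  2.73394096e+01,  6.41683057e+00,
       -3.61272767e-01,  5.39322264e-04]), 'tool_pos': array([ 0.54709497, -0.22432157,  0.20774861]), 'orientation': array([-179.96661209,   -0.24813645,  -22.19041069]), 'force': array([ 0.33076883, -0.44331865, -0.96701427]), 'moment': array([-0.02272112, -0.0944764 , -0.04358789]), 'opening': 0.0509309014816267}
```

View pics/z3.png

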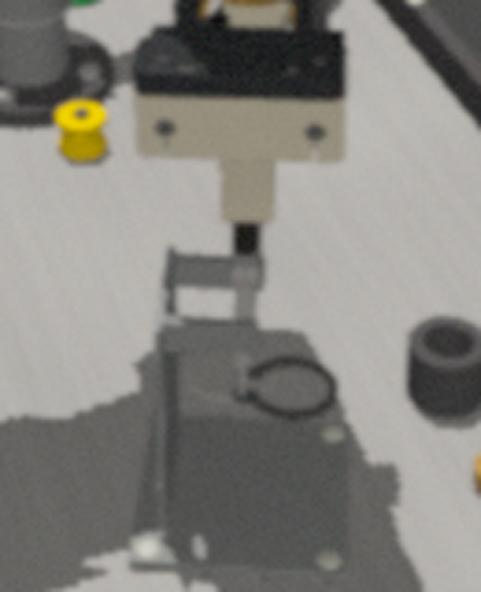

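```bash
python3 -m handwheel '[[[0,0,-0.008,0,0.42],[0,0,-0.01,0,0.42],[0,0,-0.01,0,0.42],[0,0,-0.01,0,0.42],[0,0,-0.01,0,0.42],[0,0,-0.01,0,0.42],[0,0,-0.01,0,0.42],[0,0,-0.01,0,0.42],[0,0,-0.01,0,0.42],[0,0,-0.01,0,0.42],[0,0,-0.008,0,0.42],[0,0,-0.004,0,0.42],[0,0,0,0,0.42]]]'
python3 - <<'E'
from h import *
print(telemetry.get_obs()['force'])
a=snap('side','s4.png')
c=a['color'][160:380,210:360,::-1];cv2.imwrite('pics/z4.png',cv2.resize(c,None,fx=2.7,fy=2.7,interpolation=cv2.INTER_CUBIC))
E
```

```text
clock: 8.55
tool_pos: [0.5461, -0.2241, 0.3157]
orientation: [-180.0, -0.1, -22.2]
force: [0.1, -1.2, -1.3]
opening: 0.0507
[ 0.14794709 -1.18130471 -1.29539756]
```

View pics/z4.png

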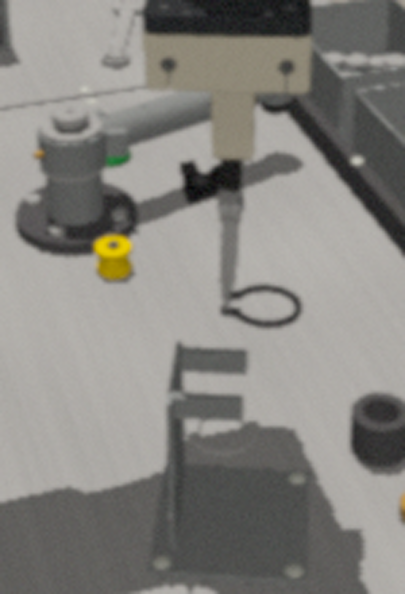

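```bash
python3 -m handwheel '[[[0,0,0,0,0.46],[0,0,0,0,0.5],[0,0,0,0,0.53],[0,0,0,0,0.6],[0,0,0,0,0.6],[0,0,0,0,0.6]]]'
python3 - <<'E'
from h import *
print(telemetry.get_obs())
a=snap('side','s5.png');b=snap('top','t5.png')
c=a['color'][185:255,200:300,::-1];c=cv2.resize(c,None,fx=6,fy=6,interpolation=cv2.INTER_CUBIC)
d=a['color'][220:320,260:345,::-1];d=cv2.resize(d,None,fx=5,fy=5,interpolation=cv2.INTER_CUBIC)
cv2.imwrite('pics/z5a.png',c);cv2.imwrite('pics/z5b.png',d)
cv2.imwrite('pics/z5c.png',cv2.resize(b['color'][190:265,175:275,::-1],None,fx=6,fy=6,interpolation=cv2.INTER_CUBIC))
E
```

```text
clock: 9.1
tool_pos: [0.5457, -0.2239, 0.3144]
orientation: [180.0, 0.0, -22.2]
force: [-0.3, 1.0, -1.7]
opening: 0.0414
{'clock': 9.1, 'joint_pos': array([-3.33793485e+00,  1.04182436e+01, -3.94995537e+00, -2.20680564e-03,
       -7.56467307e+01,  7.11192397e+01]), 'qvel': array([ 0.0901658 , -0.05002768,  0.11372483, -0.04626265, -0.04378683,
        0.07334695]), 'tau': array([ 1.40602551e-04, -4.62569940e+01,  3.11603522e+01,  7.49172539e+00,
        8.54970817e-02, -7.55669430e-05]), 'tool_pos': array([ 0.54567881, -0.22393859,  0.31439046]), 'orientation': array([ 1.79997192e+02,  1.48181589e-02, -2.22192429e+01]), 'force': array([-0.34656809,  0.97784934, -1.7237097 ]), 'moment': array([-0.01384066,  0.03585301, -0.02003746]), 'opening': 0.041362734305962996}
```

View pics/z5a.png

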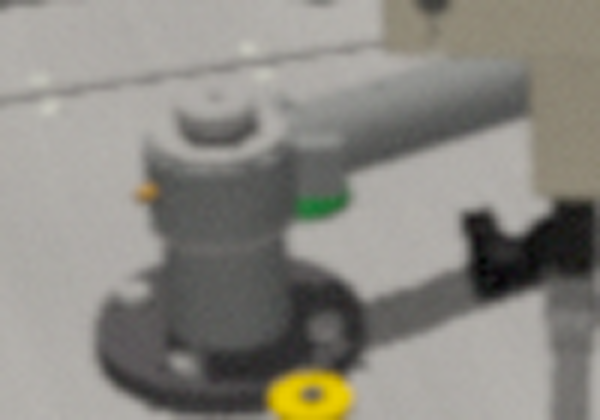

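View pics/z5b.png

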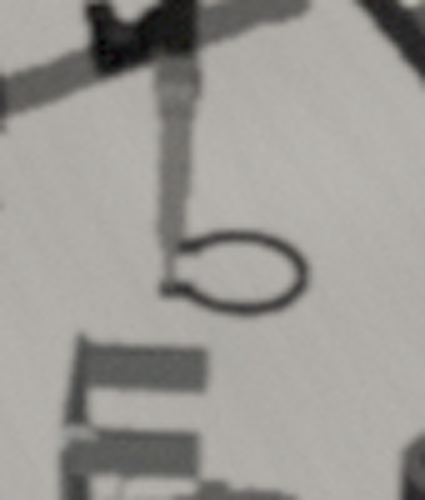

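View pics/z5c.png

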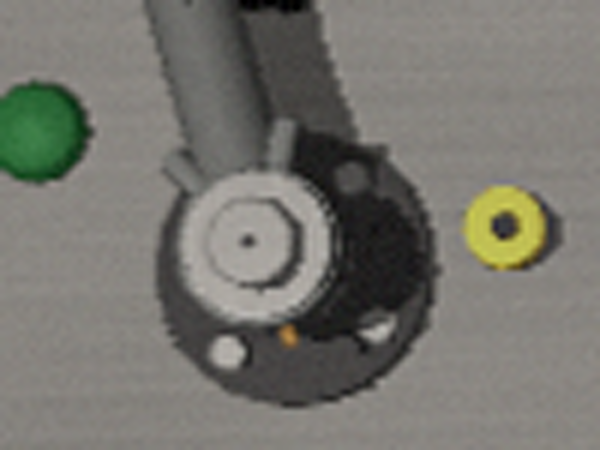

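```bash
cat > stub.py <<'E'
from h import *
A=[snap('side') for _ in range(3)];B=[snap('top') for _ in range(3)]
a,b=A[0],B[0]
ia=np.mean([s['color'].mean(2) for s in A],0);ib=np.mean([s['color'].mean(2) for s in B],0)
np.savez('img.npz',ia=ia,ib=ib)
def sub(img,c,r):  # dark dot centroid
    y0,x0=int(round(c[1])),int(round(c[0]));w=img[y0-r:y0+r+1,x0-r:x0+r+1]
    m=np.clip(np.median(w)-w-4,0,None);yy,xx=np.mgrid[-r:r+1,-r:r+1]
    print(w.round(0).astype(int).tolist())
    return x0+(m*xx).sum()/m.sum(),y0+(m*yy).sum()/m.sum()
db=sub(ib,(216,229.6),2);da=sub(ia,(235,200.6),2)
print('dots',db,da,atz(b,db,.112),atz(a,da,.112),tri(a,da,b,db))
# bright blob top
m=((ib>np.percentile(ib[225:250,205:230],30))).astype('u1');m2=np.zeros_like(m);m2[214:248,200:234]=m[214:248,200:234]
n,l,st,ce=cv2.connectedComponentsWithStats(m2);
for i in range(1,n):
    if st[i,4]>100:
        cs,_=cv2.findContours((l==i).astype('u1'),0,1);h=cv2.minEnclosingCircle(max(cs,key=len));print(st[i],ce[i],h,cv2.fitEllipse(max(cs,key=len)))
E
python3 stub.py
```

```text
[[163, 166, 164, 163, 163], [157, 125, 90, 133, 165], [149, 95, 61, 112, 160], [158, 151, 136, 158, 163], [164, 163, 160, 166, 164]]
[[169, 168, 167, 167, 171], [169, 164, 159, 160, 166], [170, 163, 151, 154, 165], [171, 169, 165, 165, 168], [169, 167, 167, 167, 164]]
dots (np.float64(215.87416374641606), np.float64(229.729531697993)) (np.float64(235.41732283464566), np.float64(200.75984251968504)) [0.53399662 0.17777054 0.112     ] [0.53454811 0.17939743 0.112     ] (array([0.53403591, 0.17758566, 0.11295708]), np.float64(0.00027926677169667235))
[200 214  31  34 733] [214.00136426 228.65347885] ((212.0, 230.5), 20.402305603027344) ((213.73797607421875, 230.2122802734375), (29.95671272277832, 36.630165100097656), 2.9341695308685303)
```

```bash
cat > ring.py <<'E'
from h import *
from scipy.optimize import least_squares
import sys
def ringfit(zr, guess, yaw, n=4, show=None):
    A=[snap('side') for _ in range(n)];a=A[0]
    img=np.mean([s['color'].mean(2) for s in A],0)
    bg=cv2.GaussianBlur(img.astype('f4'),(0,0),.6)
    th=np.radians(np.arange(-135,136,3))
    def pts(p,r):
        return np.array([proj(a,[p[0]+r*np.cos(t+yaw),p[1]+r*np.sin(t+yaw),zr]) for t in th])
    def cost(p):
        v=[]
        for r in (.0185,.020,.0215):
            q=pts(p,p[2]*r/.02).astype('f4')
            v.append(cv2.remap(bg,q[:,0].reshape(1,-1),q[:,1].reshape(1,-1),cv2.INTER_LINEAR)[0])
        return np.mean(v)
    from scipy.optimize import minimize
    best=min((cost((guess[0]+dx,guess[1]+dy,r)),guess[0]+dx,guess[1]+dy,r) for dx in np.arange(-.008,.0081,.002) for dy in np.arange(-.008,.0081,.002) for r in (.018,.019,.020))
    r=minimize(cost,best[1:],method='Nelder-Mead',options=dict(xatol=1e-5,fatol=1e-3,initial_simplex=[np.array(best[1:])+d for d in ([0,0,0],[.002,0,0],[0,.003,0],[0,0,.001])]))
    print('ring',r.x.round(4),r.fun,best)
    if show:
        im=cv2.resize(img[int(proj(a,[*r.x[:2],zr])[1])-50:][:100,int(proj(a,[*r.x[:2],zr])[0])-60:][:,:120].astype('u1'),None,fx=6,fy=6,interpolation=cv2.INTER_CUBIC)
        im=cv2.cvtColor(im,cv2.COLOR_GRAY2BGR);c=proj(a,[*r.x[:2],zr]).astype(int)-[60,50]
        for u,v in pts(r.x,r.x[2]): cv2.circle(im,(int((u-c[0]+.5)*6),int((v-c[1]+.5)*6)),1,(0,0,255),-1)
        cv2.imwrite('pics/'+show,im)
    return r.x
if __name__=='__main__':
    o=telemetry.get_obs();t=o['tool_pos'];y=np.radians(o['orientation'][2])
    g=t[:2]+.0225*np.array([np.cos(y),np.sin(y)]);print(t,'expected',g)
    x=ringfit(t[2]-.1344,g,y,show=sys.argv[1]);d=x[:2]-t[:2]
    print('in tool axes', d@[np.cos(y),np.sin(y)], d@[np.sin(y),-np.cos(y)])
E
python3 ring.py z6.png
```

```text
[ 0.54568261 -0.22396982  0.31458093] expected [ 0.56651166 -0.23247869]
ring [ 0.5597 -0.2361  0.0197] 96.35763549804688 (np.float32(97.616554), np.float64(0.5605116556530131), np.float64(-0.2364786944098073), 0.019)
in tool axes 0.01759413187020508 0.005898968119392072
```

View pics/z6.png

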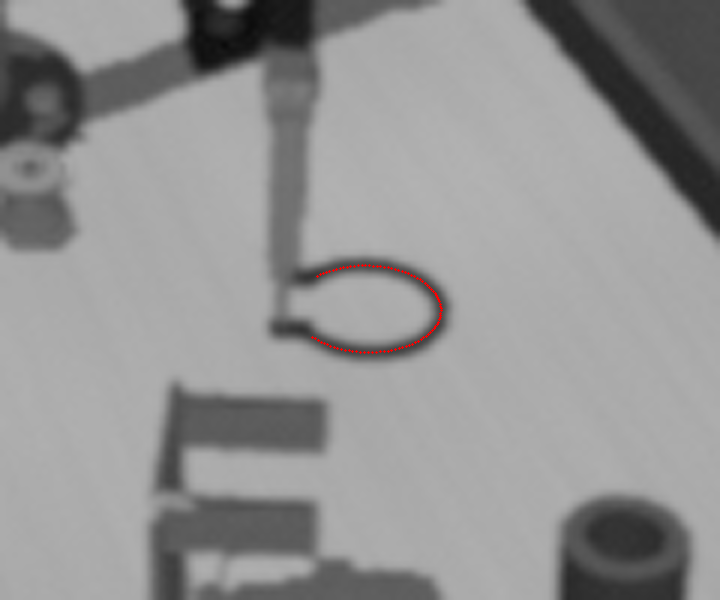

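```bash
cat > tilt.py <<'E'
from h import *
import sys
o=telemetry.get_obs();t=o['tool_pos'];print(t)
A=[snap('side') for _ in range(4)];a=A[0];img=np.mean([s['color'].mean(2) for s in A],0)
# stem: per-row dark edges between z -20..-115 below grips
rows=[];
for h in np.arange(25,118,3)/1000:
    z=t[2]+.002-h
    c=proj(a,[t[0],t[1],z]);v=int(round(c[1]))
    r=cv2.remap(img.astype('f4'),np.arange(c[0]-12,c[0]+12,.1,dtype='f4').reshape(1,-1),np.full((1,240),c[1],'f4'),cv2.INTER_LINEAR)[0]
    u=np.arange(-12,12,.1);bgv=np.percentile(r,85);mn=r.min();thr=(bgv+mn)/2
    k=np.where(r<thr)[0]
    rows.append((h*1000,u[k[0]],u[k[-1]],(u[k[0]]+u[k[-1]])/2,mn))
    print(np.round(rows[-1],2))
d=np.linalg.norm(np.array(a['cam_to_world'])[:3,3]-t);print('mm/px',d/509.5*1000)
s=img[200:330,230:360]
E
python3 tilt.py
```

```text
[ 0.545674   -0.22395745  0.31457596]
[ 25.   -9.    6.6  -1.2 129.9]
[ 28.    -8.9    6.7   -1.1  131.13]
[ 31.    -8.9    6.5   -1.2  131.62]
[ 34.    -8.5    5.8   -1.35 125.33]
[37.   -5.9  11.9   3.   75.96]
[40.   -5.5  11.9   3.2  28.36]
[43.   -6.8   2.   -2.4  26.57]
[46.   -8.6   1.7  -3.45 19.67]
[ 49.   -10.8    1.4   -4.7   14.97]
[ 52.   -12.     1.6   -5.2   15.37]
[ 55.   -12.     2.7   -4.65  18.17]
[ 58.   -12.     1.7   -5.15  18.32]
[ 61.   -12.     1.2   -5.4   22.39]
[ 64.   -12.     2.    -5.    61.38]
[67.   -6.5   2.8  -1.85 92.35]
[ 70.    -6.7    2.9   -1.9  104.76]
[ 73.    -6.5    2.9   -1.8  113.03]
[ 76.    -6.2    2.3   -1.95 111.14]
[ 79.    -6.     1.6   -2.2  103.91]
[ 82.    -5.7    1.5   -2.1  106.94]
[ 85.    -5.3    0.9   -2.2  111.94]
[ 88.    -5.3    0.9   -2.2  113.19]
[ 91.    -5.4    0.8   -2.3  113.23]
[ 94.    -5.5    0.8   -2.35 114.07]
[ 97.    -5.4    0.8   -2.3  113.55]
[100.    -5.5    0.8   -2.35 113.36]
[103.    -5.6    0.8   -2.4  112.88]
[106.    -5.6    0.7   -2.45 113.53]
[109.    -5.6    0.6   -2.5  113.45]
[ 1.1200e+02 -5.7000e+00  1.0000e-01 -2.8000e+00  1.1192e+02]
[115.    -5.7   -0.3   -3.   112.34]
mm/px 1.4898247853844357
```

```bash
cat > tilt2.py <<'E'
from h import *
a=snap('side')
for f,p,z0 in (('s0',(.5445,-.2245),.040),('s3',(.5466,-.2243),.2077-.1344),('s4',(.5461,-.2241),.3151-.1344),('s5',(.5457,-.2239),.3145-.1344)):
    img=cv2.imread(f'pics/{f}.png').mean(2).astype('f4')
    R=[]
    for h in range(20,72,3):
        c=proj(a,[*p,z0+h/1000]);r=cv2.remap(img,np.arange(c[0]-9,c[0]+6,.1,dtype='f4').reshape(1,-1),np.full((1,150),c[1],'f4'),cv2.INTER_LINEAR)[0]
        r=r[:150];u=np.arange(-9,6,.1)[:len(r)];bg=np.percentile(r,85);thr=(bg+r.min())/2;k=np.where(r<thr)[0]
        R.append((h,round(u[k[0]],1),round(u[k[-1]],1),round((u[k[0]]+u[k[-1]])/2,2)))
    print(f,R)
E
python3 tilt2.py
```

```text
s0 [(20, np.float64(-5.2), np.float64(0.9), np.float64(-2.15)), (23, np.float64(-4.5), np.float64(2.8), np.float64(-0.85)), (26, np.float64(-4.4), np.float64(5.0), np.float64(0.3)), (29, np.float64(-4.4), np.float64(0.9), np.float64(-1.75)), (32, np.float64(-4.4), np.float64(0.9), np.float64(-1.75)), (35, np.float64(-4.4), np.float64(1.1), np.float64(-1.65)), (38, np.float64(-4.3), np.float64(1.2), np.float64(-1.55)), (41, np.float64(-4.0), np.float64(1.2), np.float64(-1.4)), (44, np.float64(-4.0), np.float64(1.3), np.float64(-1.35)), (47, np.float64(-4.0), np.float64(2.4), np.float64(-0.8)), (50, np.float64(-4.6), np.float64(2.6), np.float64(-1.0)), (53, np.float64(-9.0), np.float64(2.7), np.float64(-3.15)), (56, np.float64(-9.0), np.float64(2.7), np.float64(-3.15)), (59, np.float64(-9.0), np.float64(2.6), np.float64(-3.2)), (62, np.float64(-9.0), np.float64(2.7), np.float64(-3.15)), (65, np.float64(-9.0), np.float64(2.7), np.float64(-3.15)), (68, np.float64(-4.1), np.float64(2.7), np.float64(-0.7)), (71, np.float64(-4.4), np.float64(2.8), np.float64(-0.8))]
s3 [(20, np.float64(-8.7
[... 2501 characters left out ...]
64(-5.6), np.float64(0.8), np.float64(-2.4)), (41, np.float64(-5.5), np.float64(0.8), np.float64(-2.35)), (44, np.float64(-5.5), np.float64(0.7), np.float64(-2.4)), (47, np.float64(-5.5), np.float64(0.8), np.float64(-2.35)), (50, np.float64(-5.2), np.float64(0.9), np.float64(-2.15)), (53, np.float64(-5.4), np.float64(1.2), np.float64(-2.1)), (56, np.float64(-5.8), np.float64(1.5), np.float64(-2.15)), (59, np.float64(-5.9), np.float64(1.7), np.float64(-2.1)), (62, np.float64(-6.2), np.float64(2.7), np.float64(-1.75)), (65, np.float64(-6.6), np.float64(2.8), np.float64(-1.9)), (68, np.float64(-6.4), np.float64(2.7), np.float64(-1.85)), (71, np.float64(-6.5), np.float64(2.5), np.float64(-2.0))]
```

```bash
python3 -m handwheel '[[[-0.0042,-0.0102,0,0,0.6],[-0.0085,-0.0204,0,0,0.6],[-0.0085,-0.0204,0,0,0.6],[-0.0085,-0.0204,0,0,0.6],[-0.0085,-0.0204,0,0,0.6],[-0.0085,-0.0204,0,0,0.6],[-0.0085,-0.0204,0,0,0.6],[-0.0085,-0.0204,0,0,0.6],[-0.0085,-0.0204,0,0,0.6],[-0.0085,-0.0204,0,0,0.6],[-0.0085,-0.0204,0,0,0.6],[-0.0085,-0.0204,0,0,0.6],[-0.0085,-0.0204,0,0,0.6],[-0.0085,-0.0204,0,0,0.6],[-0.0085,-0.0204,0,0,0.6],[-0.0085,-0.0204,0,0,0.6],[-0.0085,-0.0204,0,0,0.6],[-0.0085,-0.0204,0,0,0.6],[-0.0085,-0.0204,0,0,0.6],[-0.0042,-0.0102,0,0,0.6]]]'
python3 -m handwheel '[[[0,0,0,0.05,0.6],[0,0,0,0.1,0.6],[0,0,0,0.1,0.6],[0,0,0,0.1,0.6],[0,0,0,0.1,0.6],[0,0,0,0.1,0.6],[0,0,0,0.1,0.6],[0,0,0,0.1,0.6],[0,0,0,0.1,0.6],[0,0,0,0.1,0.6],[0,0,0,0.1,0.6],[0,0,0,0.1,0.6],[0,0,0,0.1,0.6],[0,0,0,0.1,0.6],[0,0,0,0.1,0.6],[0,0,0,0.1,0.6],[0,0,0,0.1,0.6],[0,0,0,0.05,0.6],[0,0,0,0,0.6]]]'
python3 - <<'E'
from h import *
print(telemetry.get_obs())
a=snap('side','s7.png');b=snap('top','t7.png')
E
```

```text
clock: 11.62
tool_pos: [0.5425, 0.1984, 0.3144]
orientation: [-180.0, 0.0, -22.1]
force: [0.8, -0.7, -1.8]
opening: 0.0405
clock: 13.2
tool_pos: [0.5426, 0.1959, 0.3146]
orientation: [180.0, -0.0, -119.8]
force: [0.2, -0.4, -1.6]
opening: 0.0409
{'clock': 13.2, 'joint_pos': array([ 3.92688424e+01,  9.14096130e+00, -5.49347280e+00, -1.53702668e-03,
       -7.53677193e+01, -6.90201948e+01]), 'qvel': array([ 1.66902410e-02,  5.21204296e-02,  5.77546047e-02, -1.03544642e-03,
        3.29535054e-02,  6.19087311e+00]), 'tau': array([-1.78657821e-02, -4.42527151e+01,  3.10202837e+01,  7.55565226e+00,
       -6.35673758e-02, -1.12537947e+00]), 'tool_pos': array([0.54264301, 0.19592315, 0.31458504]), 'orientation': array([ 1.79997840e+02, -1.47823529e-03, -1.19751741e+02]), 'force': array([ 0.17872005, -0.37231061, -1.61086299]), 'moment': array([ 0.14690691, -0.16298203,  0.08101623]), 'opening': 0.040906042301480545}
```

View pics/s7.png

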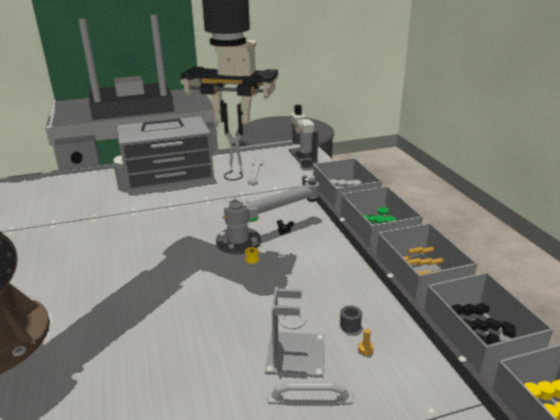

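View pics/t7.png

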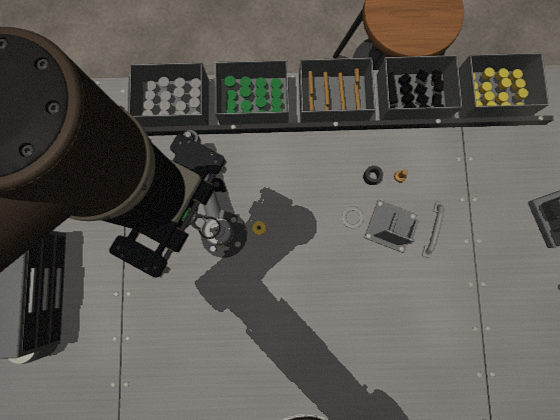

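Run:
```python
import cv2,numpy as np
a=cv2.imread('pics/s7.png');b=cv2.imread('pics/t7.png')
o=np.zeros((600,800,3),'u1')
o[:600,:320]=cv2.resize(a[110:230,205:269],None,fx=5,fy=5,interpolation=cv2.INTER_CUBIC)
o[:420,330:792]=cv2.resize(b[200:260,185:251],None,fx=7,fy=7,interpolation=cv2.INTER_CUBIC)
cv2.imwrite('pics/z7.png',o)
```

```text
(no output)
```

View pics/z7.png

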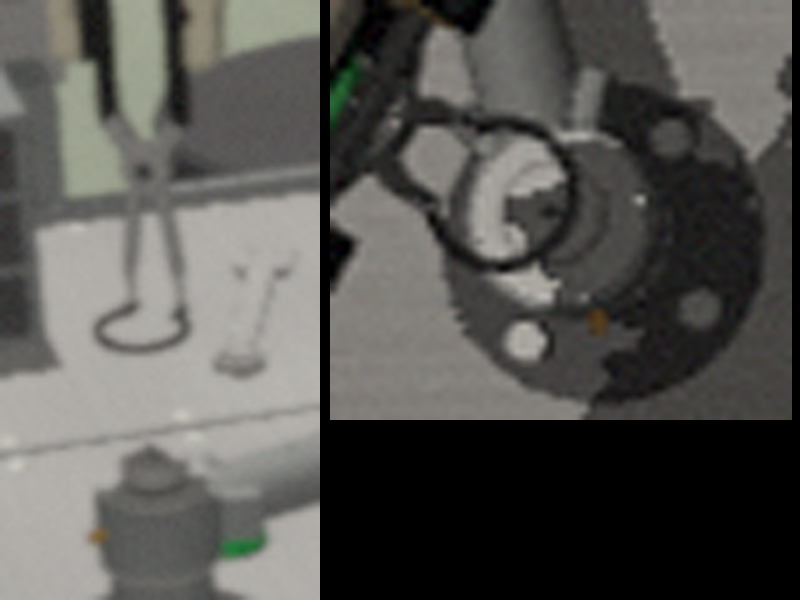

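```bash
cat > joint.py <<'E'
from h import *
from scipy.optimize import minimize
import sys
def run(p0,yaw,show,n=3,thr=130,rng=110):
    A=[snap('side') for _ in range(n)];a=A[0];B=[snap('top') for _ in range(n)];b=B[0]
    I=[cv2.GaussianBlur(np.mean([s['color'].mean(2) for s in S],0).astype('f4'),(0,0),.7) for S in (A,B)]
    th=np.radians(np.arange(-rng,rng+1,3))+yaw
    C=[np.array(s['cam_to_world']) for s in (a,b)]
    P=[np.array(s['mtx'])@np.linalg.inv(c)[:3] for s,c in zip((a,b),C)]
    def pts(k,p,r):
        X=np.stack([p[0]+r*np.cos(th),p[1]+r*np.sin(th),np.full(len(th),p[2]),np.ones(len(th))])
        q=P[k]@X;return (q[:2]/q[2]).T
    def ck(k,p,r):
        v=[]
        for dr in (-.0012,0,.0012):
            q=pts(k,p,r+dr).astype('f4');v.append(cv2.remap(I[k],q[:,0].reshape(1,-1),q[:,1].reshape(1,-1),cv2.INTER_LINEAR)[0])
        return np.mean(np.minimum(v,thr))
    def cost(x): return ck(0,x[:3],x[3])+ck(1,x[:3],x[3])
    best=None
    for d in np.stack(np.meshgrid(*[[-.003,0,.003]]*3),-1).reshape(-1,3):
        x0=np.r_[np.array(p0)+d,.0198]
        r=minimize(cost,x0,method='Nelder-Mead',options=dict(xatol=1e-5,fatol=1e-3,initial_simplex=[x0]+[x0+e for e in np.eye(4)*[.002,.002,.002,.0008]]))
        if best is None or r.fun<best.fun: best=r
    x=best.x
    print('joint ring',x.round(4),best.fun,'sep',ck(0,x[:3],x[3]),ck(1,x[:3],x[3]))
    o=np.zeros((600,800,3),'u1')
    for k in (0,1):
        c=pts(k,x,0)[0].astype(int);m=cv2.resize(I[k][c[1]-30:c[1]+30,c[0]-28:c[0]+28].astype('u1'),None,fx=7,fy=7,interpolation=cv2.INTER_CUBIC)
        m=cv2.cvtColor(m,cv2.COLOR_GRAY2BGR)
        for u,v in pts(k,x,x[3]): cv2.circle(m,(int((u-c[0]+28.5)*7),int((v-c[1]+30.5)*7)),1,(0,0,255),-1)
        o[:420,k*400:k*400+392]=m
    cv2.imwrite('pics/'+show,o);return x,a,b
if __name__=='__main__':
    t=telemetry.get_obs();y=np.radians(t['orientation'][2]);t=t['tool_pos'];print(t,np.degrees(y))
    a=snap('side');b=snap('top')
    g=[t[0]+.0215*np.cos(y),t[1]+.0215*np.sin(y),t[2]-.1344]
    if len(sys.argv)>2: print('tri',tri(a,(233.,175.),b,(209.7,227.2)))
    print('exp',g)
    x,_,_=run(g,y,sys.argv[1])
    d=x[:3]-t;print('tool axes',d@[np.cos(y),np.sin(y),0],d@[np.sin(y),-np.cos(y),0],d[2])
    e=np.array([.5340,.1776])-x[:2];print('to stub tool',e@[np.cos(y),np.sin(y)],e@[np.sin(y),-np.cos(y)])
E
python3 joint.py z8.png 1
```

```text
[0.5426932  0.19591569 0.31461086] -119.49981379944053
tri (array([0.5324813 , 0.17844561, 0.17874894]), np.float64(0.00014403458181989692))
exp [np.float64(0.5321061524943617), np.float64(0.17720301057549537), np.float64(0.18021085523414895)]
joint ring [0.5326 0.1801 0.1768 0.0201] 169.59393310546875 sep 117.47783 52.116096
tool axes 0.018710193612934092 0.0009544857259582162 -0.13776992639439323
to stub tool 0.0015117139706462585 -0.002407323897562927
```

View pics/z8.png

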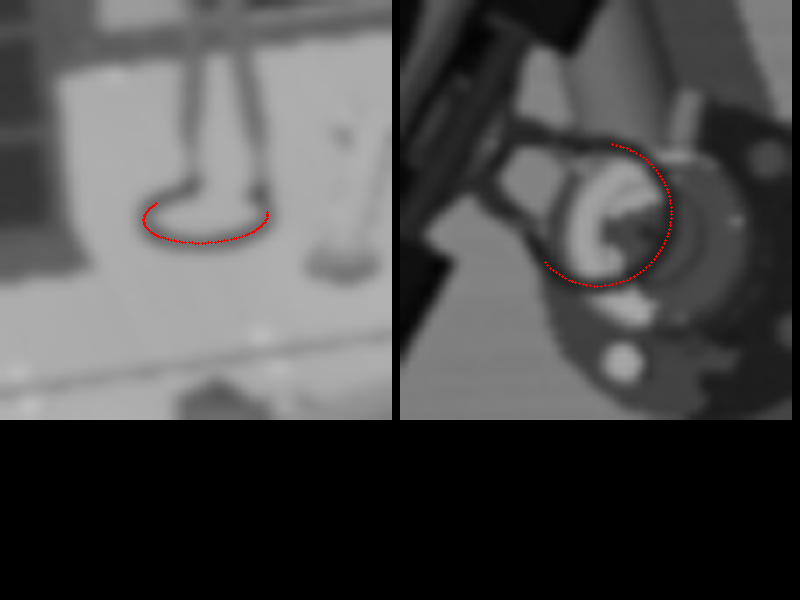

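```bash
sed -i 's/np.minimum(v,thr)/np.minimum(v,(190,90)[k])/; s/rng=110/rng=130/; s/xatol=1e-5/xatol=1e-5,maxiter=600/' joint.py
sed -i 's/def cost(x): return/def cost(x): return 4e7*(x[3]-.020)**2+/' joint.py
python3 joint.py z9.png
```

```text
[0.54286813 0.19588612 0.31455627] -119.60539457763572
exp [np.float64(0.5322466213294991), np.float64(0.17719298242246198), np.float64(0.18015626692341655)]
joint ring [0.5326 0.1798 0.1769 0.02  ] 169.70830707357393 sep 117.73591 51.972363
tool axes 0.019043865903095866 0.000996140887257614 -0.13763283785178282
to stub tool 0.0012360426363831663 -0.0023195368592011166
```

View pics/z9.png

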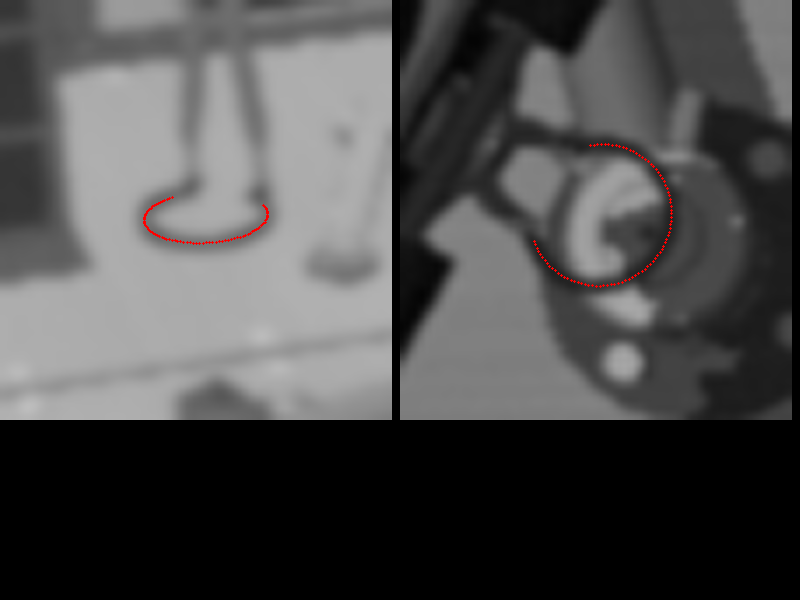

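```bash
python3 -m handwheel '[[[0.0008,-0.002,0.005,0,0.6],[0,0,0.01,0,0.6],[0,0,0.01,0,0.6],[0,0,0.01,0,0.6],[0,0,0.01,0,0.6],[0,0,0,0,0.6],[0,0,0,0,0.6]]]'
python3 joint.py z10.png
python3 - <<'E'
from h import *
a=snap('side')['color'][:,:,::-1];b=snap('top')['color'][:,:,::-1]
o=np.zeros((600,800,3),'u1')
o[:600,:384]=cv2.resize(a[140:240,200:264],None,fx=6,fy=6,interpolation=cv2.INTER_CUBIC)
o[:360,390:786]=cv2.resize(b[200:260,185:251],None,fx=6,fy=6,interpolation=cv2.INTER_CUBIC)
cv2.imwrite('pics/z11.png',o)
E
```

```text
clock: 14.68
tool_pos: [0.5439, 0.1939, 0.2686]
orientation: [180.0, -0.1, -119.6]
force: [-0.6, 0.2, -1.3]
opening: 0.041
[0.5438937  0.19392813 0.26856408] -119.62100226571184
exp [np.float64(0.5332670979664164), np.float64(0.17523787806623123), np.float64(0.13416408263929716)]
joint ring [0.5343 0.1791 0.1316 0.02  ] 161.8220635988634 sep 111.73584 50.0836
tool axes 0.01761461692293299 0.001014135979248676 -0.1369232620890896
to stub tool 0.001469713288064107 -0.00048375414384962457
```

View pics/z10.png

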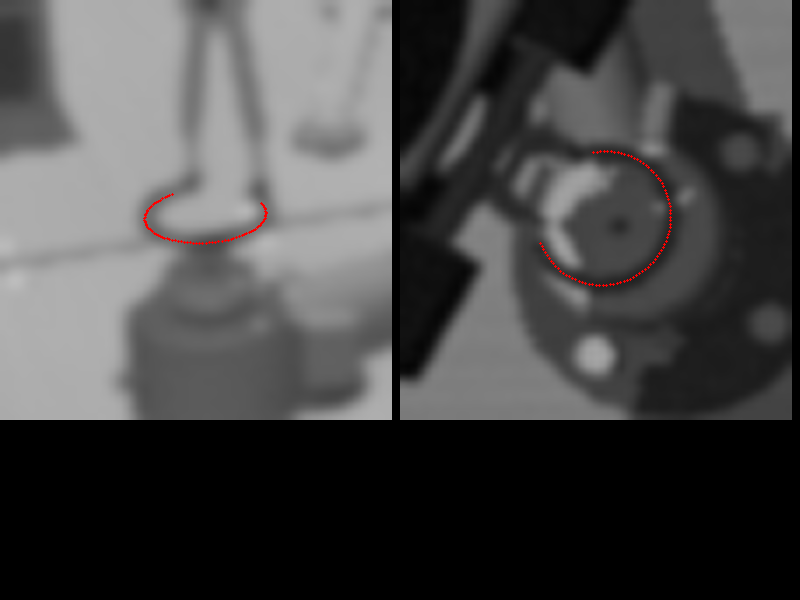

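View pics/z11.png

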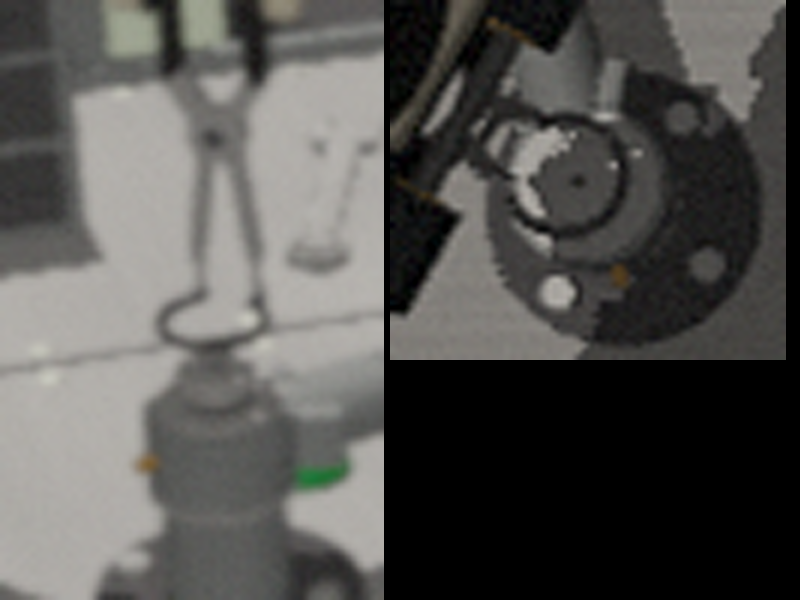

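```bash
python3 -m handwheel '[[[0.0008,-0.0003,0.004,0,0.6],[0,0,0.005,0,0.6],[0,0,0.005,0,0.6],[0,0,0.003,0,0.6],[0,0,0,0,0.6],[0,0,0,0,0.6]]]'
python3 joint.py z12.png
python3 - <<'E'
from h import *
print(telemetry.get_obs()['force'])
a=snap('side')['color'][:,:,::-1];b=snap('top')['color'][:,:,::-1]
o=np.zeros((600,800,3),'u1')
o[:600,:384]=cv2.resize(a[140:240,200:264],None,fx=6,fy=6,interpolation=cv2.INTER_CUBIC)
o[:360,390:786]=cv2.resize(b[200:260,185:251],None,fx=6,fy=6,interpolation=cv2.INTER_CUBIC)
cv2.imwrite('pics/z13.png',o)
E
```

```text
clock: 15.68
tool_pos: [0.544, 0.1933, 0.2521]
orientation: [180.0, -0.0, -119.6]
force: [0.8, -0.2, -1.8]
opening: 0.0412
[0.54395552 0.19327009 0.25213125] -119.61827161452291
exp [np.float64(0.5333298070836833), np.float64(0.1745793393114421), np.float64(0.11773125129240111)]
joint ring [0.5339 0.178  0.1141 0.02  ] 141.8928346650439 sep 95.608444 46.204586
tool axes 0.0182218043337273 0.001182712768833171 -0.13798609501479592
to stub tool 0.0003210003002140379 -0.0002724682371597377
[ 0.09448527  0.26774391 -1.40362988]
```

View pics/z13.png

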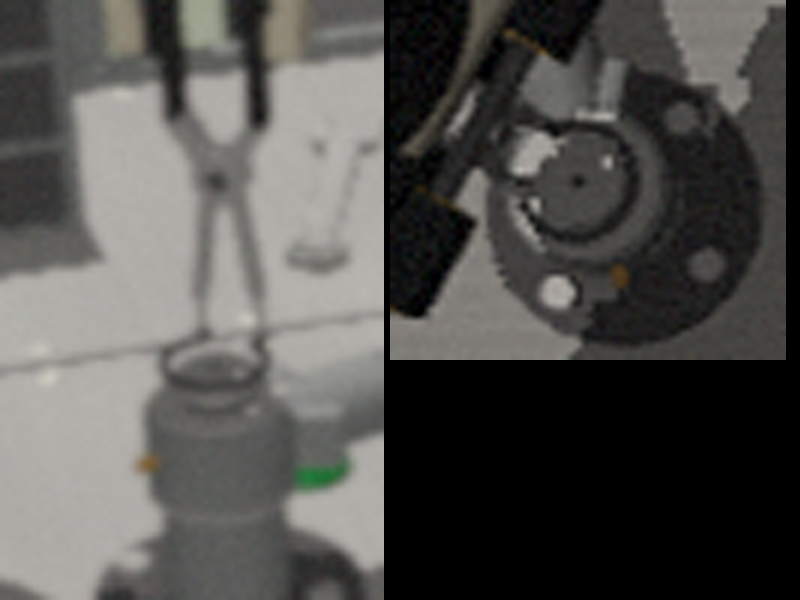

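```bash
python3 -m handwheel '[[[0,0,0.002,0,0.6],[0,0,0.002,0,0.6],[0,0,0.002,0,0.6],[0,0,0.002,0,0.6],[0,0,0,0,0.6],[0,0,0,0,0.6]]]'; python3 joint.py z14.png
```

```text
clock: 16.68
tool_pos: [0.544, 0.1933, 0.2443]
orientation: [180.0, -0.0, -119.6]
force: [0.5, -1.1, -2.2]
opening: 0.0407
[0.54397286 0.19329233 0.24432236] -119.62010500407236
exp [np.float64(0.5333465505520929), np.float64(0.17460191821760213), np.float64(0.10992235630800093)]
joint ring [0.534  0.1779 0.1047 0.0199] 127.86090545550583 sep 82.66172 45.021236
tool axes 0.018336775028768522 0.0010821122566000508 -0.13966690501165346
to stub tool 0.0002339624711083213 -0.0001683771963728187
```

```bash
python3 -m handwheel '[[[0,0,0.002,0,0.6],[0,0,0.002,0,0.6],[0,0,0,0,0.6],[0,0,0,0,0.6]]]';python3 -m handwheel '[[[0,0,0.0015,0,0.6],[0,0,0,0,0.6],[0,0,0,0,0.6]]]'; python3 joint.py z15.png
python3 - <<'E'
from h import *
a=snap('side')['color'][:,:,::-1];b=snap('top')['color'][:,:,::-1]
o=np.zeros((600,800,3),'u1')
o[:600,:384]=cv2.resize(a[140:240,200:264],None,fx=6,fy=6,interpolation=cv2.INTER_CUBIC)
o[:360,390:786]=cv2.resize(b[200:260,185:251],None,fx=6,fy=6,interpolation=cv2.INTER_CUBIC)
cv2.imwrite('pics/z16.png',o)
E
```

```text
clock: 17.42
tool_pos: [0.544, 0.1933, 0.2403]
orientation: [180.0, -0.0, -119.6]
force: [0.1, -0.7, -1.6]
opening: 0.0411
clock: 17.67
tool_pos: [0.5442, 0.1934, 0.2392]
orientation: [-180.0, 0.0, -119.6]
force: [0.6, 0.7, -1.4]
opening: 0.0413
[0.5442206  0.19344988 0.23924766] -119.61762397886008
exp [np.float64(0.5335951045598377), np.float64(0.17475900678904943), np.float64(0.1048476586772252)]
joint ring [0.5339 0.1777 0.101  0.02  ] 120.84740876541241 sep 76.163826 44.591686
tool axes 0.018809720674401443 0.0012347610918189338 -0.13829607768196653
to stub tool 2.0378805669841423e-05 -0.0001827088327482198
```

View pics/z16.png

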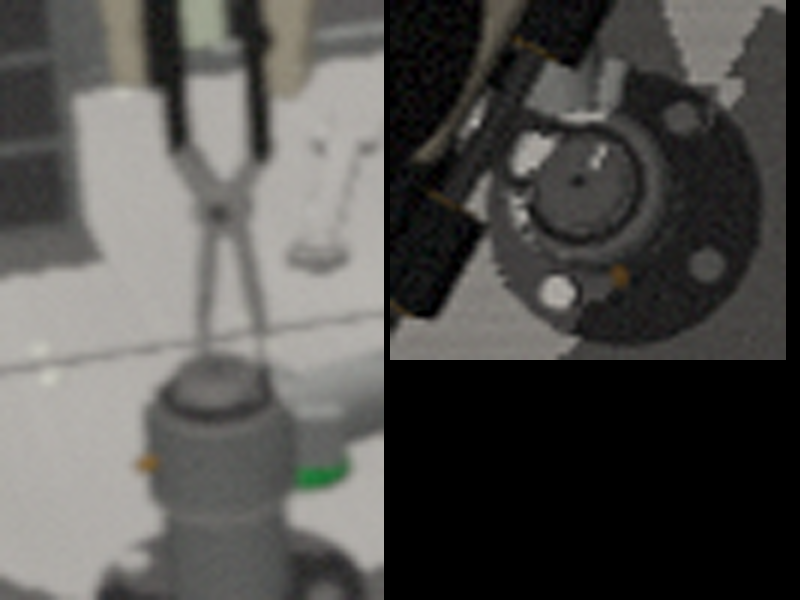

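```bash
python3 -m handwheel '[[[0,0,0.001,0,0.6],[0,0,0,0,0.6],[0,0,0,0,0.6]]]';python3 -m handwheel '[[[0,0,0.001,0,0.6],[0,0,0,0,0.6],[0,0,0,0,0.6]]]'
```

```text
clock: 18.42
tool_pos: [0.5445, 0.1937, 0.239]
orientation: [-179.9, 0.1, -119.6]
force: [-0.8, 1.7, 5.9]
opening: 0.0409
clock: 18.67
tool_pos: [0.5448, 0.194, 0.2388]
orientation: [-179.9, 0.1, -119.6]
force: [-0.9, 2.0, 9.8]
opening: 0.0411
```

```bash
python3 -m handwheel '[[[0,0,-0.001,0,0.6],[0,0,-0.0008,0,0.6],[0,0,0,0,0.6],[0,0,0,0,0.6],[0,0,0,0,0.6]]]'; python3 joint.py z17.png
python3 - <<'E'
from h import *
A=snap('side','s18.png');o=telemetry.get_obs();print(o['force'],o['opening'],o['tool_pos'])
a=A['color'][:,:,::-1];b=snap('top','t18.png')['color'][:,:,::-1]
t=o['tool_pos'];print([proj(A,[t[0],t[1],z]).round(1) for z in (.24,.17,.12)])
o=np.zeros((600,800,3),'u1')
o[:600,:384]=cv2.resize(a[140:240,200:264],None,fx=6,fy=6,interpolation=cv2.INTER_CUBIC)
o[:360,390:786]=cv2.resize(b[200:260,185:251],None,fx=6,fy=6,interpolation=cv2.INTER_CUBIC)
cv2.imwrite('pics/z18.png',o)
E
```

```text
clock: 19.08
tool_pos: [0.5443, 0.1935, 0.2391]
orientation: [-180.0, 0.0, -119.6]
force: [-0.4, 1.7, 3.3]
opening: 0.0411
[0.54432489 0.193549   0.23909933] -119.61902298672446
exp [np.float64(0.5336989305120546), np.float64(0.1748583879956231), np.float64(0.10469933231665854)]
joint ring [0.5339 0.1777 0.1009 0.0199] 121.68040645319708 sep 76.69801 44.817635
tool axes 0.01889012350205243 0.0012442407567614263 -0.13817102233831904
to stub tool 7.771077418551433e-05 -0.00015098142498335022
[0.76230658 1.94538037 3.63326291] 0.04078408159168943 [0.54426194 0.19349632 0.23910963]
[array([235. , 146.7]), array([236.7, 175.2]), array([237.9, 194.5])]
```

View pics/z18.png

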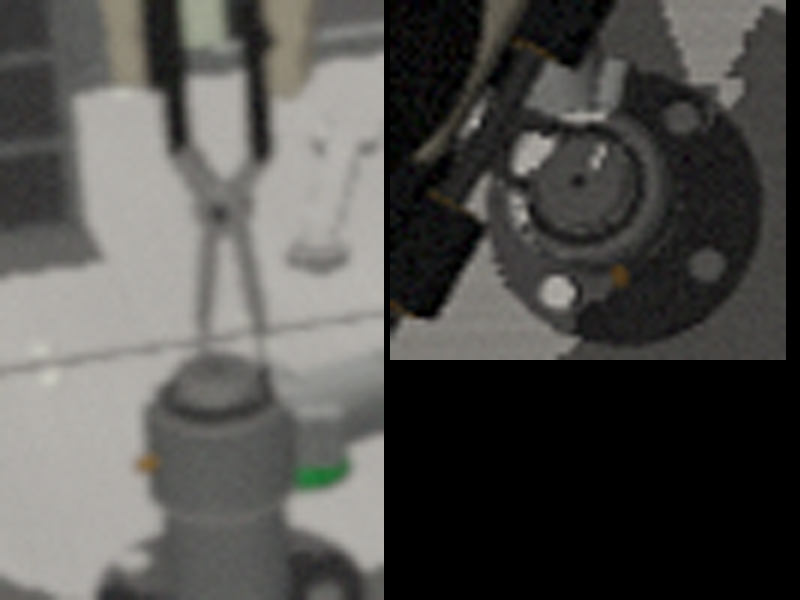

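View pics/s18.png

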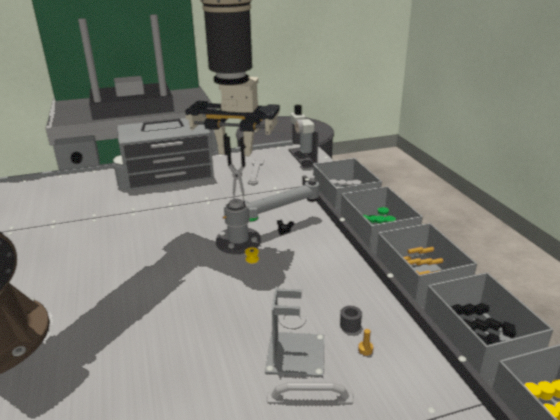

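```bash
python3 -m handwheel '[[[0,0,-0.0006,0,0.6],[0,0,-0.0006,0,0.6],[0,0,0,0,0.6],[0,0,0,0,0.6],[0,0,0,0,0.6]]]'; python3 joint.py z19.png
python3 - <<'E'
from h import *
for _ in range(3):
    b=snap('top');o=telemetry.get_obs();print(o['force'],o['opening'],o['tool_pos'])
for n,r in dict(bush=[.671,-.193],door_pull=[.533,-.322],pin_gauge=[.676,-.257],ratchet=[.648,.191],roller=[.547,.09],trim_cap=[.587,.281],washer=[.563,-.285]).items():
    print(n,r,[atz(b,q['xy'],0).round(3)[:2] for q in place_of(n,b)[:1]])
E
```

```text
clock: 20.0
tool_pos: [0.5435, 0.193, 0.2393]
orientation: [179.9, -0.1, -119.6]
force: [0.7, -0.6, -2.2]
opening: 0.0408
[0.54348143 0.19295006 0.2392645 ] -119.63852843742852
exp [np.float64(0.5328491078981583), np.float64(0.174263066452998), np.float64(0.10486449510364593)]
joint ring [0.5334 0.1773 0.1013 0.0199] 121.54430568254544 sep 76.92673 44.47826
tool axes 0.018579627521514746 0.0010284319948274943 -0.13795423456598707
to stub tool -0.000549111881235149 -0.0003785424620262664
[ 0.00181539  0.33066813 -1.4418449 ] 0.041256346022753757 [0.54404842 0.19334697 0.24005569]
[ 0.30473022 -0.14758578 -2.04662762] 0.040779351178302524 [0.54405801 0.19334922 0.24005673]
[-0.27732799  0.14276193 -2.07263071] 0.04112065075690868 [0.5440542  0.19338593 0.24007782]
bush [0.671, -0.193] [array([ 0.669, -0.186])]
door_pull [0.533, -0.322] [array([ 0.531, -0.33 ])]
pin_gauge [0.676, -0.257] [array([ 0.673, -0.255])]
ratchet [0.648, 0.191] [array([0.658, 0.195])]
roller [0.547, 0.09] [array([0.546, 0.087])]
trim_cap [0.587, 0.281] [array([0.549, 0.089])]
washer [0.563, -0.285] [array([ 0.564, -0.122])]
```

```bash
python3 -c "
from plant import close_job,telemetry
print(close_job());o=telemetry.get_obs();print(o['clock'],o['tool_pos'],o['force'],o['opening'])"
```

```text
the job is handed in; nothing more can be done
None
the job is handed in; nothing more can be done
```

I took the pliers by the handles, lifted them out of the rest, and squeezed them home (opening 41 mm). I then lowered the ring over the stub and handed the job in at about 20 s. The pliers are still gripped and the ring is still spread.

**Last checks:**
- **Centring:** in both cameras the ring's middle is within about 0.7 mm of the stub axis.
- **Height:** the ring's middle is at about 101 mm. I touched the washer lightly (about 10 N at most) and then backed off about 1 mm, so the wrist force returned to free hang.
- **Tilt:** I could only check this roughly. The side view before the final turn showed no clear lean compared with the pliers hanging in the rest. About 1° is possible.

**Disagreements:**
- The ring sits 3–4 mm lower and about 2 mm further back on the gripper than the grasp implied. I think the pliers slipped a little during the lightly gripped lift, so I relied on the camera fit and the washer contact instead.
- At the end the network placed the bush, door pull, pin gauge and roller within 8 mm of where it first saw them, and the ratchet within 11 mm. Its trim cap and spare washer positions were off. The cap's fell on the roller and is a wrong match. The arm hid the cap from above. Neither was confirmed in place, but no part was near the path and no unexpected force showed.

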